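# Slide a cassette carrier under the reader head until it locks

## Task

Take the cassette carrier by its handle block, lay it flat on the open bed of the bench reader with its bevelled end towards the tunnel, and slide it in under the low head against the sprung stop until the catch inside drops and keeps it there. Feel for the stop and push gently, with never more than 25 N; then let go and leave the timer, the dropper bottle and the label roll where they stand.

Things in the scene. Friction and masses are not known exactly. Their poses are not given: they have to be found in the camera images.
- reader: Grey bench reader fixed to the table, 275 x 110 x 56 mm. Origin under its base, mid-width; +x = push-in direction. Bed top 12 mm above the table, x = -200 to 75 mm, open above up to x = -46 mm, with side lips 79 mm apart, 8 mm high. Head over x = -46 to 75 mm: underside 14 mm above the bed, top 56 mm above the table.
- tunnel_mouth (a point): Centre of the bed's surface at the tunnel mouth, below the head's front face: reader x = -46 mm, 12 mm above the table; axes as the reader's. Tunnel 54 mm wide; two lead-in rails (reader x = -77 to -46 mm, 10 mm high) narrow to it from about 70 mm.
- lock_point (a point): Point 35 mm above the table at reader x = -99.5 mm: where the handle block's centre lies when locked, on average. The hidden catch and stop are set together up to 22 mm nearer or deeper from unit to unit, so the true place must be felt. Axes as the reader's. Sliding friction 1 to 3 N.
- carrier_handle (a point): Centre of the aluminium handle block (34 x 14 mm, 26 high; grip across the 14) on the loose carrier, a grey plate 150 x 50 x 10 mm, about 0.2 kg, with a white cassette fixed in it. +x points to the bevelled leading end, z up. The point is 23 mm above the plate's underside, 19 mm ahead of its tail end, 131 mm behind its leading end.
- catch (a joint): Height of the sprung catch inside the head (m): 0 when dropped (empty tunnel, or in the carrier's notch), 0.006 while it rides on the carrier's top. The bevel lifts it with 2 to 5 N of push.
- end_stop (a joint): Travel of the sprung stop (m): 0 free, 0.006 at its solid end. It pushes back with 1.6 N at first touch and 0.8 N more per mm. The catch drops at 0.004 of travel (5 N); then the stop holds the carrier back against it, so it reads about 0.004 when locked. At 0.006 (6.5 N) the force rises steeply.
- timer: White timer, 64 x 64 x 20 mm, lying on the table; origin at the centre of its underside. To be left alone.
- dropper: Small dropper bottle, 20 mm diameter, 64 mm high, standing; origin at the centre of its underside. To be left alone.
- roll: Roll of labels, 63 mm diameter, 25 mm high, lying flat; origin at the centre of its underside. To be left alone.
Things that resemble listed ones, but are neither listed nor needed, are in the scene too. Of the things that look like the part that bears carrier_handle, the larger one is meant.

How it is judged (in metres and radians):
On the way:
1. the carrier lies flat on the open bed, bevelled end towards the tunnel (x of carrier_handle in the frame of reader between -0.24 and -0.14 m and y of carrier_handle in the frame of reader between -0.02 and 0.02 m and z of carrier_handle in the frame of reader between 0.031 and 0.0385 m and angle between carrier_handle's own z axis and vertical below 0.08 rad), for 0.1 s.
At the end, for the whole second after the job is handed in: The carrier is locked under the head: catch dropped (below 1.5 mm), sprung stop held in by the carrier (by more than 2.5 mm), carrier flat (tilt below 0.05 rad) and at rest, let go (value of joint catch below 0.0015 m and value of joint end_stop above 0.0025 m and x of carrier_handle in the frame of reader above -0.126 m and angle between carrier_handle's own z axis and vertical below 0.05 rad and velocity of joint end_stop below 0.01 m/s); the robot touches nothing.
It fails at once if the carrier, once its leading end is at the tunnel, presses on the reader with more than 25 N (x of carrier_handle in the frame of reader above -0.175 m and contact force between carrier and reader above 25 N).
It fails at once if the timer is moved by more than 15 mm (distance of timer from where it was at the start of the episode above 0.015 m).
It fails at once if the dropper bottle is moved by more than 15 mm or knocked over (distance of dropper from where it was at the start of the episode above 0.015 m or angle between dropper's own z axis and vertical above 0.5 rad).
It fails at once if the label roll is moved by more than 15 mm (distance of roll from where it was at the start of the episode above 0.015 m).
It also fails if it takes over 42 s, if anything falls off the work surface, if the arm or the gripper's body presses on something with over 40 N, if the wrist force passes 120 N, or if a joint passes its speed limit or range.

## Robot

A 6-joint arm with a two-finger parallel gripper is mounted at the origin on a cart in front of the work surface, level with it; the furniture and walls round the work are solid. World frame = base frame: x ahead of the robot, y to its left, z up, the work surface at z = 0. Lengths are in m, angles in degrees, forces in N, time in s.
With the tool pointing down it reaches from about 0.25 to 0.725 m from the base axis. Payload 9.7 kg.
Tool frame: the origin (TCP) lies at the very end of the fingers, on their centre line; the grasp point (between the pads) lies 19 mm behind it (bot.grip_point_offset is the z of the grasp point in the tool frame, in m); z points along the fingers, x is the direction in which the jaws open and shut, and the axes are right-handed (so a half turn about z gives the same grasp; the last joint's range is limited). The gripper opens to 85 mm and grips with 20 to 120 N. Pads are 22 mm wide; open, the fingers measure 114 mm over their backs; the gripper's body (76 mm by 85 mm) begins 54 mm behind the grasp point. The pads swing forward as they close: fully open they stand 13 mm farther back than shut.
Start: joints at [-65.89, 4.979, 10.078, 95.1, 0, 90], TCP at [0.225, -0.502, 0.231] pointing down, gripper open.
Joint ranges: [-179.16, 179.16], [-48.56, 103.87], [-65.8, 70.77], [-126.05, 130.52], [-82.76, 87.17], [-180, 180]. Speed limits (degrees/s): [127.2, 127.2, 147.25, 180, 180, 180].

## Interface

Orientations are given as [roll, pitch, yaw] about the fixed x, y, z axes, in that order (R = Rz(yaw) Ry(pitch) Rx(roll)).
In Python, from workcell import get_obs, viewer, job_done, bot gives the robot as it stands.
- The arm moves only by the shell command python3 -m handwheel 'ROWS' [FORCE]. ROWS is JSON, a list of rows, each a list of 5 numbers: the closure, from 0 (fully open) to 1 (shut), then the shift along the world's x, y, z in m, then the turn about the world's z in degrees. A call has 1 to 5 rows; each row is the pose to reach, as a shift and turn from the pose measured when the call began; what a row does not reach only later rows make up. A row lasts 1/10 s, in which the tool goes at most 50 mm and 8.59 degrees, less where a joint would pass 70% of its speed; a pose out of reach is approached as far as the arm can. A call with a gripper value outside its range is refused whole. The fingers move at their own pace and stop on an object; FORCE is the grip in N (left out, the last holds). Time passes only in rows, so rows that repeat a pose let the fingers close. It gives the time, the measured TCP pose, the force and the opening at its end, in the units of the state.
- get_obs(): the state, without advancing time (a new reading comes with each control period).
- viewer.camera(name): name is "scene" or "top"; returns a dict with "color" (480x640x3 uint8, blue, green, red), "K" (3x3 intrinsics, pixels), "origin" and "orientation" of the camera in the world. Camera axes: x right, y down, z forward; pixel columns grow to the right and rows downward; lengths in m; the calibration is good to about 2 mm. A picture is of the moment at which its call begins. There is no depth.
- job_done(): hands the job in, once; it reports no verdict.
The state is a dict: "time": time; "q": joint angles; "qd": joint speeds; "joint_efforts": joint torques, N m; "ee_pos": TCP position; "tcp_rot": TCP orientation; "wrist_force": force on the tool from outside, world axes, zero at the start; "torque": the same for the moment, N m; "opening": finger opening in m.
Only numpy, scipy, OpenCV 4.12 (cv2) and the standard library are available. Lean on these libraries where they do the work, as an engineer would, in place of code of your own. Each camera call takes 0.05 s, during which the arm holds its last target.

## Working session

There is one attempt and no reset: what is moved stays moved. The work goes in short steps, Python scripts to look and compute and a shell command to move; the robot and the scene stay as the last step left them, time stands still between calls to the robot, and variables do not carry over. Pictures are saved under pics/ and viewed, and the job is handed in when it is done.

```bash
ls; mkdir -p pics
python3 - <<'E'
from workcell import get_obs, viewer, bot
import cv2,json
o=get_obs();print(o)
for n in("scene","top"):
    c=viewer.camera(n);cv2.imwrite(f"pics/{n}0.png",c["color"]);print(n,c["K"],c["origin"],c["orientation"])
print(bot.grip_point_offset)
E
```

```text
pics
{'time': 0.0, 'q': array([-6.58899439e+01,  5.01158351e+00,  1.00314048e+01,  9.51002847e+01,
        2.18194109e-03,  9.00001797e+01]), 'qd': array([ 0.0198518 ,  0.02540887,  0.063369  , -0.01378849,  0.04820759,
       -0.00384702]), 'joint_efforts': array([-8.89041730e-04, -5.20394969e+01,  4.64799929e+01,  1.64119672e-02,
       -5.72238790e-07, -1.84013615e-06]), 'ee_pos': array([ 0.22457652, -0.50178421,  0.23055113]), 'tcp_rot': array([-1.79997818e+02,  8.04634067e-02, -6.58901236e+01]), 'wrist_force': array([-0.71763206,  0.28216525, -0.3550496 ]), 'torque': array([ 0.026464  ,  0.03931997, -0.03631465]), 'opening': 0.08510976558970747}
scene [[607.19180014   0.         312.94268386]
 [  0.         607.19180014 240.06426724]
 [  0.           0.           1.        ]] [-0.15515667 -1.06121188  0.61106273] [-119.7902214    -1.46662832  -35.07658015]
top [[450.98065926   0.         321.2577997 ]
 [  0.         450.98065926 241.947665  ]
 [  0.           0.           1.        ]] [ 0.35222482 -0.26901627  0.92468058] [-176.65837002   -0.92296747  -88.73785949]
-0.0187
```

View pics/scene0.png

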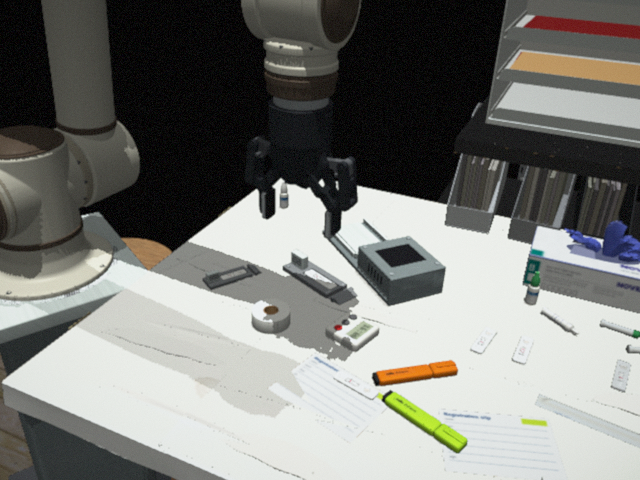

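View pics/top0.png

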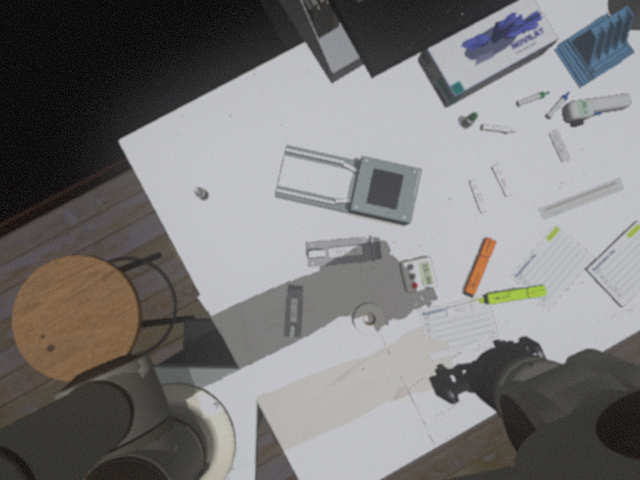

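```bash
cat > h.py <<'E'
import numpy as np,cv2
from scipy.spatial.transform import Rotation as R
from workcell import get_obs, viewer, bot
def cam(n,save=None):
    c=viewer.camera(n)
    if save: cv2.imwrite(save,c["color"])
    return c
def ray(c,p):
    d=np.linalg.inv(c["K"])@[p[0],p[1],1.]
    return np.array(c["origin"]),R.from_euler('xyz',c["orientation"],degrees=True).as_matrix()@d
def onz(c,p,z):
    o,d=ray(c,p);return o+d*(z-o[2])/d[2]
def tri(c1,p1,c2,p2):
    o1,d1=ray(c1,p1);o2,d2=ray(c2,p2)
    s=np.linalg.lstsq(np.c_[d1,-d2],o2-o1,rcond=None)[0]
    a=o1+s[0]*d1;b=o2+s[1]*d2
    return (a+b)/2,np.linalg.norm(a-b)
def proj(c,P):
    v=R.from_euler('xyz',c["orientation"],degrees=True).as_matrix().T@(np.array(P)-c["origin"]);v=c["K"]@v;return v[:2]/v[2]
def crop(c,x0,y0,x1,y1,f,name):
    cv2.imwrite(name,cv2.resize(c["color"][y0:y1,x0:x1],None,fx=f,fy=f,interpolation=cv2.INTER_CUBIC))
E
python3 - <<'E'
from h import *
t=cam("top");s=cam("scene")
crop(t,270,140,430,260,5,"pics/t1.png")
crop(s,190,210,350,330,5,"pics/s1.png")
for p in [(320,240),(420,240),(320,140)]:print(onz(t,p,0))
E
```

```text
[ 0.4104858  -0.28004789  0.        ]
[ 0.41523626 -0.4862049   0.        ]
[ 0.61899321 -0.27542012  0.        ]
```

View pics/t1.png

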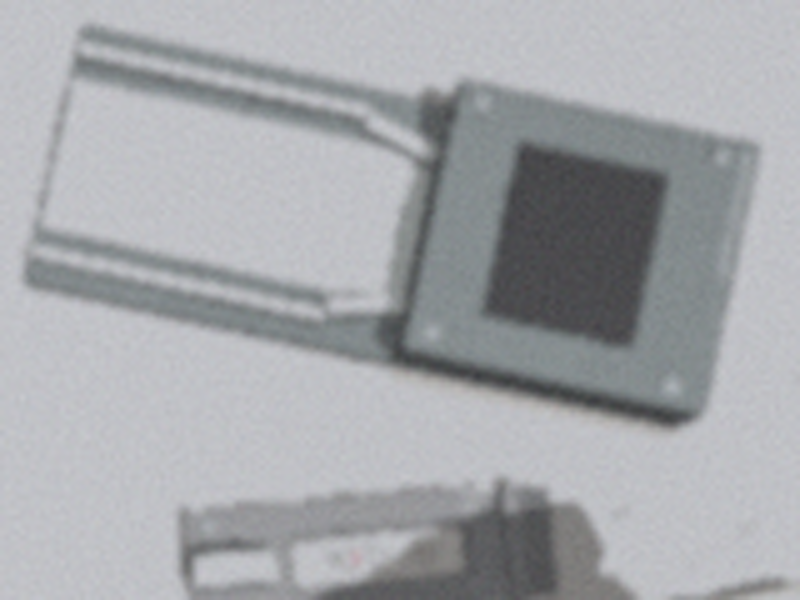

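View pics/s1.png

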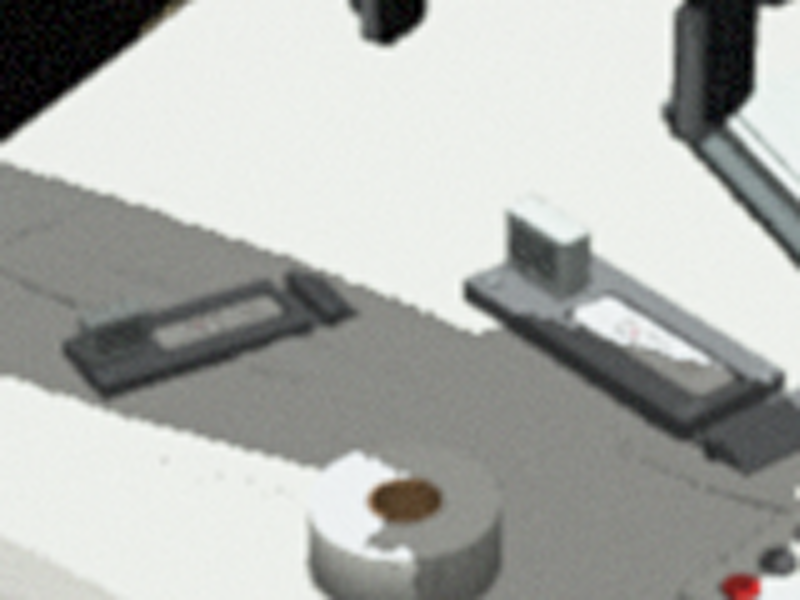

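Run:
```python
from h import *
t=cam("top");s=cam("scene")
crop(t,295,225,395,300,8,"pics/t2.png")
crop(s,320,200,460,305,5.7,"pics/s2.png")
```

```text
(no output)
```

View pics/t2.png

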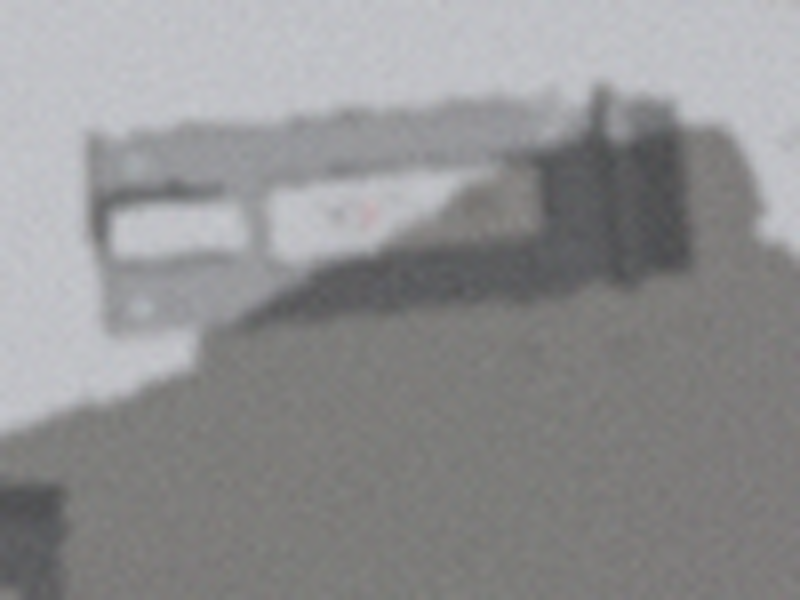

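View pics/s2.png

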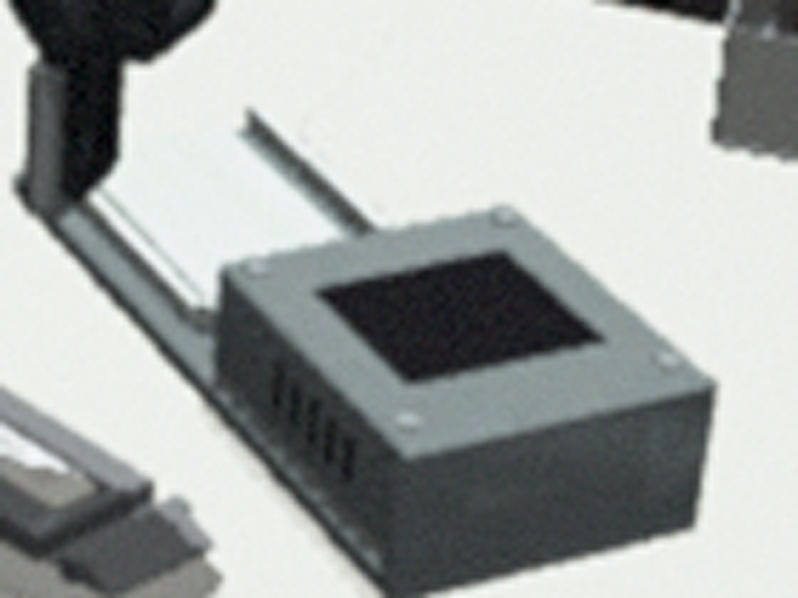

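Run:
```python
from h import *
t=cam("top");s=cam("scene")
T1=lambda p,x0=270,y0=140,f=5:(x0+(p[0]+.5)/f-.5,y0+(p[1]+.5)/f-.5)
def tr(a,b,zs,nm):
    P=[]
    for p,q in zip(a,b):
        X,e=tri(t,p,s,q);Y=onz(t,p,zs);Z=onz(s,q,zs);print(nm,X.round(4),"gap",round(e,4),"topz",Y.round(4)[:2],"scz",Z.round(4)[:2]);P.append((Y+Z)/2)
    return np.array(P)
f=700/122.8
S2=lambda p:T1(p,320,200,5.7);S1=lambda p:T1(p,190,210,5);T2=lambda p:T1(p,295,225,8)
H=tr([T1(p) for p in[(405,350),(460,83),(760,147),(697,414)]],[S2(p) for p in[(220,268),(505,209),(715,385),(400,460)]],.056,"head")
W=tr([T1(p) for p in[(484,102),(722,157),(432,330),(672,385)]],[S2(p) for p in[(505,217),(665,358),(257,267),(407,420)]],.056,"screw")
C=tr([T2(p) for p in[(108,203),(247,197),(251,253),(111,261)]],[S1(p) for p in[(535,193),(592,236),(565,250),(509,207)]],.036,"handle")
print(H.mean(0),W.mean(0),C.mean(0))
v=(H[2]+H[3]-H[0]-H[1])[:2];print("reader len",np.linalg.norm(v)/2,np.degrees(np.arctan2(v[1],v[0])))
v=(H[0]+H[3]-H[1]-H[2])[:2];print("reader wid",np.linalg.norm(v)/2,np.degrees(np.arctan2(v[1],v[0]))+90)
v=(W[1]+W[3]-W[0]-W[2])[:2];print("scr",np.linalg.norm(v)/2,np.degrees(np.arctan2(v[1],v[0])))
v=(C[1]+C[2]-C[0]-C[3])[:2];print("han",np.linalg.norm(v)/2,np.degrees(np.arctan2(v[1],v[0])))
# bed tail corners, table level/12mm
for p in [(84,28),(25,285),(80,68),(38,245)]: print("bedtail z12",onz(t,T1(p),.012), onz(t,T1(p),.02)[:2])
# carrier outline z=.010
for p in [(92,135),(108,332),(678,105),(690,270)]: print("carr z10",onz(t,T2(p),.010)[:2])
```

```text
head [ 0.4686 -0.3383  0.0556] gap 0.0027 topz [ 0.4674 -0.3374] scz [ 0.4694 -0.3393]
head [ 0.5741 -0.3578  0.0544] gap 0.0019 topz [ 0.5729 -0.357 ] scz [ 0.573 -0.36 ]
head [ 0.5511 -0.4753  0.0563] gap 0.0014 topz [ 0.5506 -0.4749] scz [ 0.5523 -0.4752]
head [ 0.4457 -0.452   0.0542] gap 0.001 topz [ 0.4452 -0.4513] scz [ 0.4443 -0.4542]
screw [ 0.5656 -0.3667  0.0583] gap 0.0013 topz [ 0.5656 -0.3665] scz [ 0.5693 -0.364 ]
screw [ 0.5458 -0.4595  0.0595] gap 0.0007 topz [ 0.5463 -0.46  ] scz [ 0.5506 -0.4558]
screw [ 0.4759 -0.3481  0.0585] gap 0.002 topz [ 0.4755 -0.3478] scz [ 0.4798 -0.3452]
screw [ 0.4567 -0.4415  0.0585] gap 0.0018 topz [ 0.4562 -0.4415] scz [ 0.4603 -0.4391]
handle [ 0.3889 -0.2572  0.0373] gap 0.0022 topz [ 0.3881 -0.2565] scz [ 0.3912 -0.2559]
handle [ 0.3912 -0.2913  0.0354] gap 0.0021 topz [ 0.3903 -0.2907] scz [ 0.3916 -0.2926]
handle [ 0.3778 -0.2929  0.0347] gap 0.0029 topz [ 0.3765 -0.292 ] scz [ 0.3778 -0.2953]
handle [ 0.3754 -0.2587  0.0364] gap 0.0039 topz [ 0.3738 -0.2576] scz [ 0.3774 -0.2592]
[ 0.50936883 -0.40618458  0.056     ] [ 0.51294258 -0.40249314  0.056     ] [ 0.38333202 -0.27499002  0.036     ]
reader len 0.11765333926585404 -101.07416583505498
reader wid 0.10774318544660438 258.63047013203646
scr 0.0951726595827899 -101.63290152467705
han 0.03541260908012467 -87.6575906877549
bedtail z12 [ 0.60287207 -0.20669478  0.012     ] [ 0.60067505 -0.20724105]
bedtail z12 [ 0.49611496 -0.1855209   0.012     ] [ 0.49485371 -0.18625277]
bedtail z12 [ 0.5862114  -0.20549941  0.012     ] [ 0.58416042 -0.20605616]
bedtail z12 [ 0.51266971 -0.19034999  0.012     ] [ 0.51126335 -0.19103953]
carr z10 [ 0.40627911 -0.25169221]
carr z10 [ 0.35644143 -0.25693691]
carr z10 [ 0.4173589 -0.4006381]
carr z10 [ 0.37542897 -0.40430135]
```

```bash
python3 -m handwheel '[[0.3,0.018,0.025,0,8],[0.3,0.036,0.05,0,16],[0.3,0.054,0.076,0,24],[0.3,0.072,0.102,0,32],[0.3,0.09,0.128,0,40]]' 80; python3 -m handwheel '[[0.3,0.018,0.025,-0.02,8],[0.3,0.036,0.05,-0.04,16],[0.3,0.054,0.075,-0.06,24],[0.3,0.069,0.099,-0.08,31],[0.3,0.069,0.099,-0.1,31]]'
```

```text
time: 0.9
ee_pos: [0.3152, -0.3729, 0.2312]
tcp_rot: [180.0, -0.0, -25.6]
wrist_force: [-0.4, -0.1, -0.0]
opening: 0.0599
time: 1.4
ee_pos: [0.3854, -0.2717, 0.1306]
tcp_rot: [-180.0, -0.0, 5.8]
wrist_force: [-0.9, -0.4, 0.8]
opening: 0.0599
```

Run:
```python
from h import *
s=cam("scene");crop(s,190,130,390,280,4,"pics/s3.png");t=cam("top");crop(t,230,180,430,330,4,"pics/t3.png")
print(get_obs()["ee_pos"])
```

```text
[ 0.38348781 -0.2725505   0.12892911]
```

View pics/s3.png

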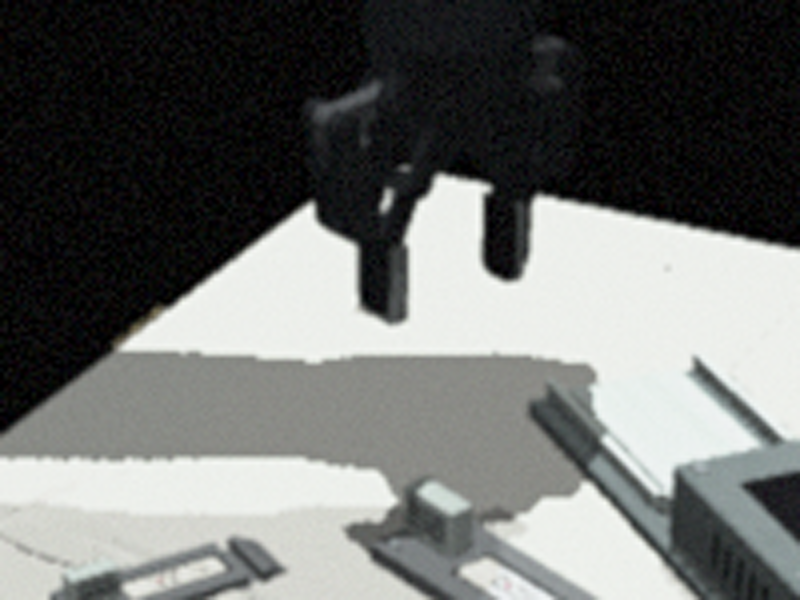

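View pics/t3.png

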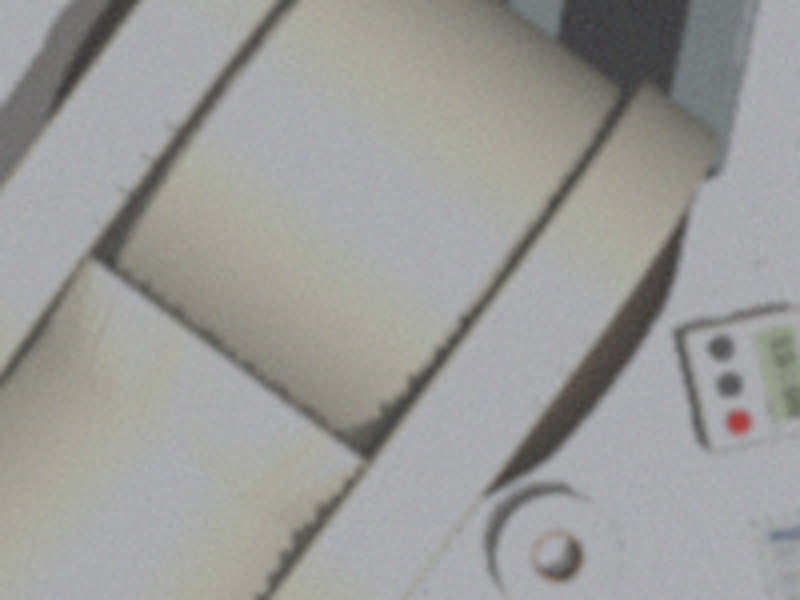

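```bash
python3 -m handwheel '[[0.3,0,-0.002,-0.035,0],[0.3,0,-0.002,-0.07,0],[0.3,0,-0.002,-0.1,0],[0.3,0,-0.002,-0.115,0],[0.3,0,-0.002,-0.115,0]]' 80
python3 - <<'E'
from h import *
s=cam("scene");crop(s,230,190,350,280,6,"pics/s4.png")
E
```

```text
time: 2.0
ee_pos: [0.3824, -0.2744, 0.0128]
tcp_rot: [-179.8, 0.3, 5.4]
wrist_force: [-1.0, 0.1, 0.0]
opening: 0.0597
```

View pics/s4.png

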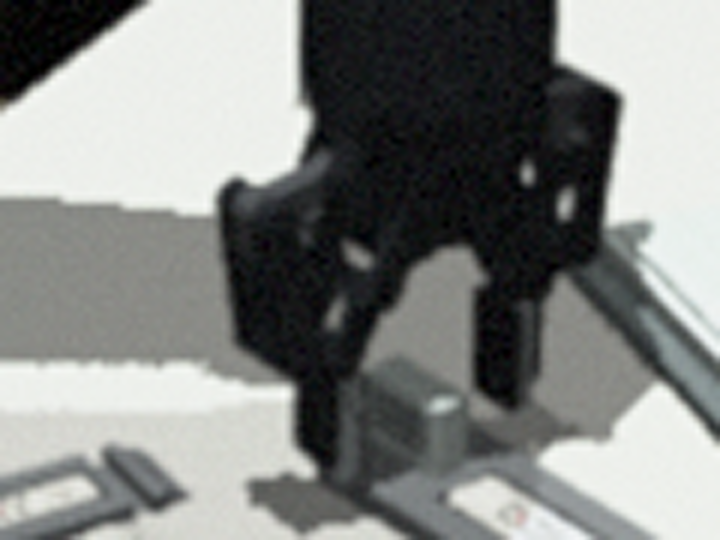

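```bash
python3 -m handwheel '[[0.6,0,0,0.001,0],[0.85,0,0,0.001,0],[1,0,0,0.001,0],[1,0,0,0.001,0],[1,0,0,0.001,0]]' 80
```

```text
time: 2.55
ee_pos: [0.3839, -0.2755, 0.0167]
tcp_rot: [-179.9, 0.1, 5.4]
wrist_force: [-0.4, 0.5, 6.8]
opening: 0.012
```

```bash
python3 -m handwheel '[[1,0,0,0,0],[1,0,0,0,0]]' 80;  python3 - <<'E'
from h import *
s=cam("scene");crop(s,230,190,350,280,6,"pics/s5.png")
E
```

```text
time: 2.75
ee_pos: [0.384, -0.2754, 0.0168]
tcp_rot: [-179.9, 0.1, 5.4]
wrist_force: [-0.0, -0.1, -1.9]
opening: 0.0121
```

View pics/s5.png

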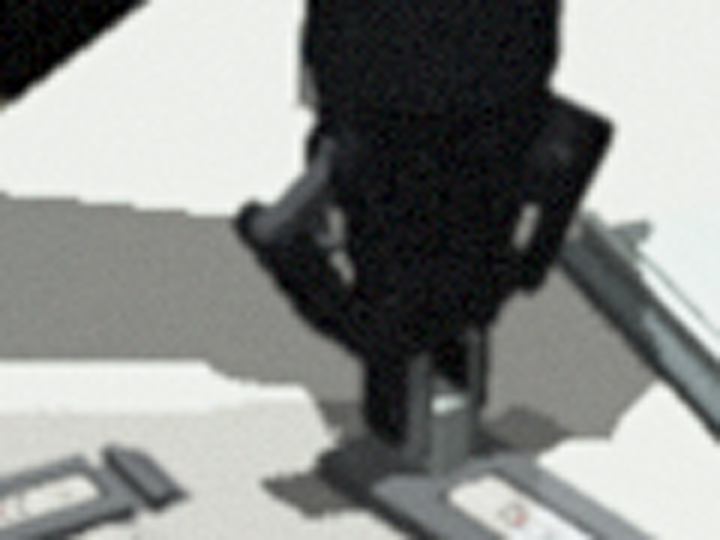

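```bash
python3 -m handwheel '[[1,0,0,0.01,0],[1,0,0,0.03,0],[1,0,0,0.06,0],[1,0,0,0.09,0],[1,0,0,0.09,0]]' 100;  python3 - <<'E'
from h import *
s=cam("scene");crop(s,210,150,410,300,4,"pics/s6.png");print(get_obs()["torque"],get_obs()["wrist_force"])
E
```

```text
time: 3.3
ee_pos: [0.3854, -0.2765, 0.1113]
tcp_rot: [179.8, -0.2, 5.4]
wrist_force: [1.5, -0.8, -1.9]
opening: 0.0116
[-0.00425813  0.0351077   0.00027046] [ 0.21249102 -0.31016382 -2.1667676 ]
```

View pics/s6.png

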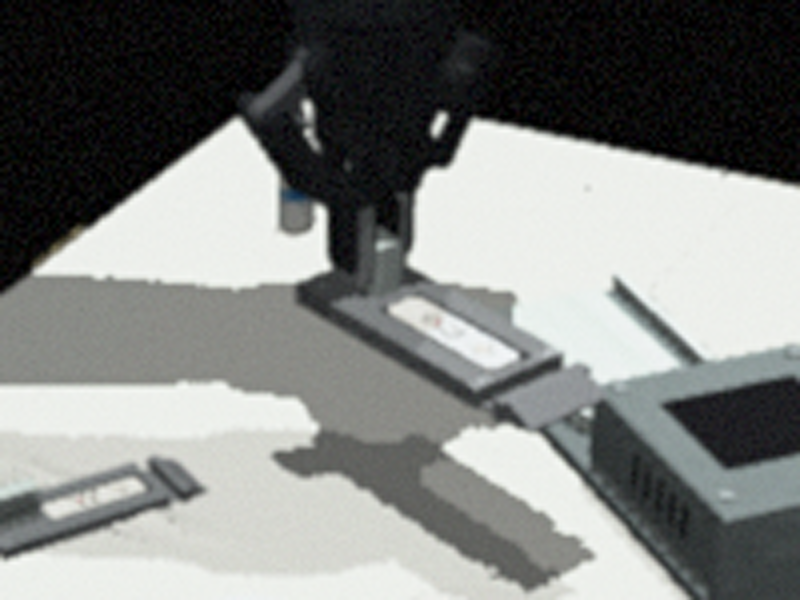

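```bash
python3 -m handwheel '[[1,0.03,0.02,0,0],[1,0.065,0.04,0,-4],[1,0.1,0.06,0,-8],[1,0.135,0.078,0,-12],[1,0.167,0.09,0,-16.4]]'; python3 -m handwheel '[[1,0,0,0,0]]';  python3 - <<'E'
from h import *
s=cam("scene");crop(s,240,130,440,280,4,"pics/s7.png");t=cam("top");crop(t,250,110,450,260,4,"pics/t7.png");o=get_obs();print(o["ee_pos"],o["tcp_rot"],o["wrist_force"])
E
```

```text
time: 3.85
ee_pos: [0.5526, -0.1844, 0.1074]
tcp_rot: [180.0, 0.1, -11.1]
wrist_force: [-0.0, -0.5, -1.7]
opening: 0.0117
time: 3.95
ee_pos: [0.5549, -0.1824, 0.1053]
tcp_rot: [-180.0, 0.2, -11.1]
wrist_force: [-0.8, 0.5, -2.1]
opening: 0.0118
[ 0.55218332 -0.18357609  0.10542467] [179.98676437   0.25554212 -10.97349691] [-0.55568285 -1.25208029 -1.80874933]
```

View pics/s7.png

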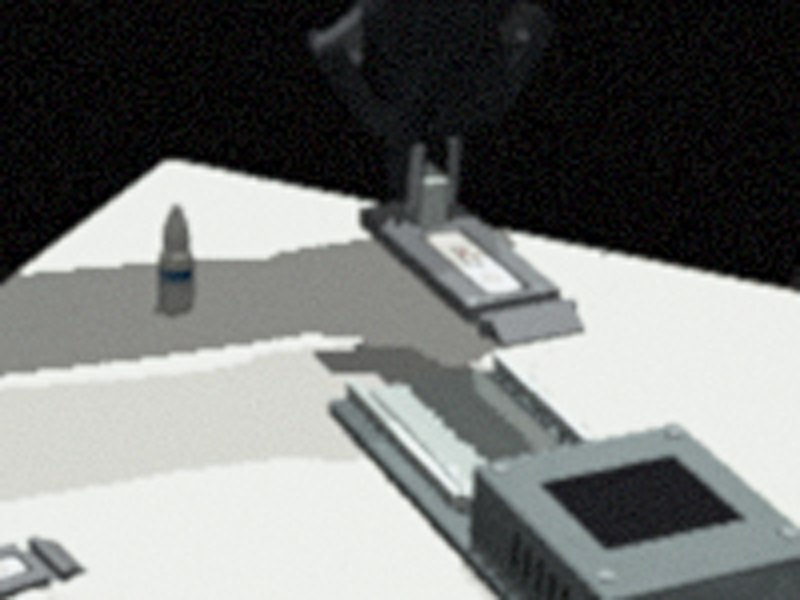

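View pics/t7.png

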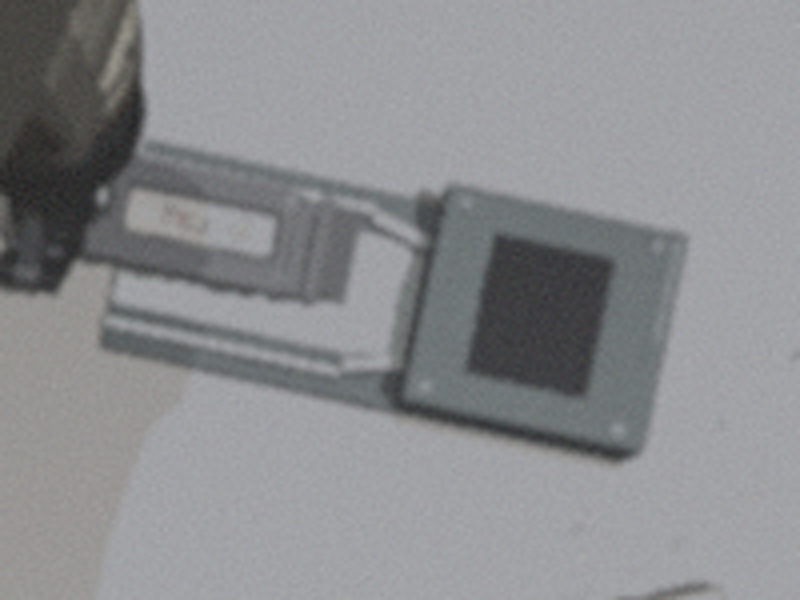

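Run:
```python
from h import *
t=cam("top")
z=.0986;a=np.radians(-101);O=np.array([.5118,-.392]);u=np.array([np.cos(a),np.sin(a)]);n=np.array([-u[1],u[0]])
for p in [(318,196),(305,300),(128,190),(277,214),(273,256),(124,231),(100,178),(290,192),(296,300),(80,258)]:
    P=onz(t,(250+(p[0]+.5)/4-.5,110+(p[1]+.5)/4-.5),z)[:2]-O;print(p,(P@u).round(4),(P@n).round(4))
o=get_obs()["ee_pos"][:2]-O;print(o@u,o@n)
```

```text
(318, 196) -0.1061 0.0243
(305, 300) -0.1017 -0.0246
(128, 190) -0.1927 0.008
(277, 214) -0.1229 0.0119
(273, 256) -0.1205 -0.0077
(124, 231) -0.1903 -0.0111
(100, 178) -0.2066 0.0107
(290, 192) -0.1192 0.0233
(296, 300) -0.1058 -0.0255
(80, 258) -0.2074 -0.0278
-0.21171406847731492 -0.00046449152658522425
```

```bash
python3 -m handwheel '[[1,0.002,-0.001,-0.02,-2],[1,0.002,-0.001,-0.045,-2],[1,0.002,-0.001,-0.06,-2],[1,0.002,-0.001,-0.068,-2],[1,0.002,-0.001,-0.068,-2]]';python3 - <<'E'
from h import *
s=cam("scene");crop(s,240,130,440,280,4,"pics/s8.png");t=cam("top");crop(t,250,110,450,260,4,"pics/t8.png");o=get_obs();print(o["ee_pos"],o["tcp_rot"],o["wrist_force"])
E
```

```text
time: 4.6
ee_pos: [0.5528, -0.1852, 0.0371]
tcp_rot: [180.0, 0.3, -13.0]
wrist_force: [-0.1, -0.7, -1.7]
opening: 0.0117
[ 0.55394177 -0.18539458  0.03891362] [ 1.79966973e+02  1.59279058e-01 -1.30182347e+01] [ 0.1678023   0.63652041 -2.02561679]
```

View pics/s8.png

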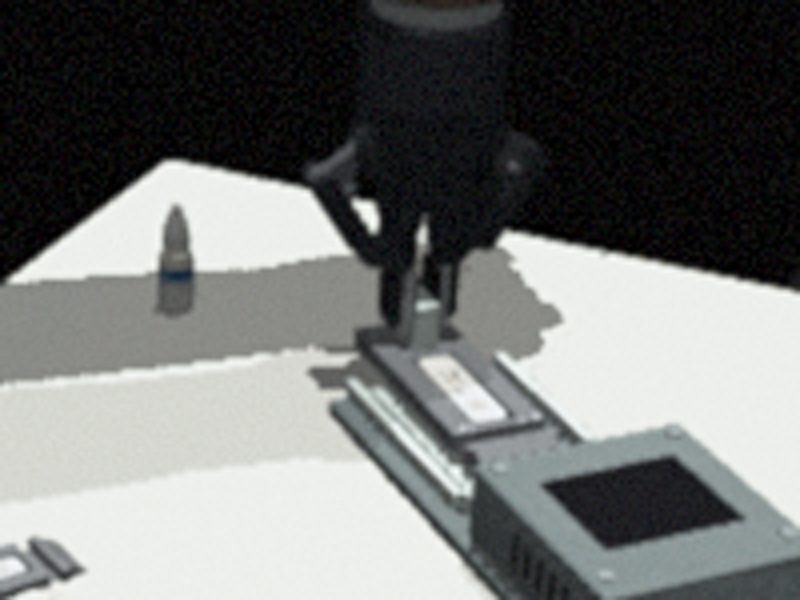

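View pics/t8.png

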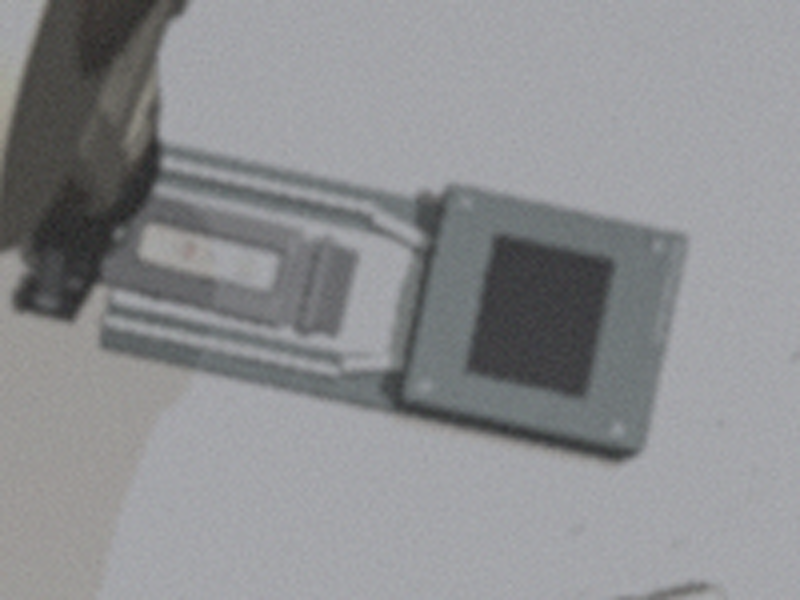

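```bash
python3 -m handwheel '[[1,0,0,-0.003,0],[1,0,0,-0.006,0],[1,0,0,-0.006,0]]';python3 -m handwheel '[[1,0,0,-0.002,0],[1,0,0,-0.002,0]]'; python3 -m handwheel '[[1,0,0,0,0]]'
```

```text
time: 5.0
ee_pos: [0.5539, -0.1854, 0.0328]
tcp_rot: [180.0, 0.2, -13.0]
wrist_force: [0.2, 0.3, -1.5]
opening: 0.0121
time: 5.2
ee_pos: [0.5539, -0.1853, 0.0306]
tcp_rot: [180.0, 0.2, -13.0]
wrist_force: [-0.1, -0.2, -3.6]
opening: 0.0118
time: 5.3
ee_pos: [0.5538, -0.1853, 0.0305]
tcp_rot: [180.0, 0.2, -13.0]
wrist_force: [0.7, -0.3, -1.8]
opening: 0.0118
```

```bash
python3 -m handwheel '[[1,0,0,-0.0015,0],[1,0,0,-0.0015,0]]';python3 -m handwheel '[[1,0,0,-0.001,0],[1,0,0,-0.001,0]]';python3 -m handwheel '[[1,0,0,0,0]]'
```

```text
time: 5.5
ee_pos: [0.5538, -0.1852, 0.0289]
tcp_rot: [180.0, 0.2, -13.0]
wrist_force: [0.4, -0.1, -2.2]
opening: 0.0113
time: 5.7
ee_pos: [0.5539, -0.1852, 0.0288]
tcp_rot: [180.0, 0.2, -13.0]
wrist_force: [-4.1, 1.6, 4.0]
opening: 0.0117
time: 5.8
ee_pos: [0.5539, -0.1852, 0.029]
tcp_rot: [180.0, 0.1, -13.0]
wrist_force: [0.2, 0.1, -1.5]
opening: 0.0119
```

```bash
python3 -m handwheel '[[0.7,0,0,0,0],[0.7,0,0,0,0],[0.7,0,0,0,0]]';python3 - <<'E'
from h import *
s=cam("scene");crop(s,240,130,440,280,4,"pics/s9.png");t=cam("top");crop(t,265,140,365,215,8,"pics/t9.png");o=get_obs();print(o["ee_pos"],o["tcp_rot"],o["wrist_force"])
E
```

```text
time: 6.1
ee_pos: [0.554, -0.1853, 0.029]
tcp_rot: [180.0, 0.1, -13.0]
wrist_force: [0.6, -0.7, 0.4]
opening: 0.0257
[ 0.55400314 -0.18527069  0.02902189] [ 1.79965268e+02  1.32072207e-01 -1.30028283e+01] [-0.25228901  0.47672151 -0.53307161]
```

View pics/s9.png

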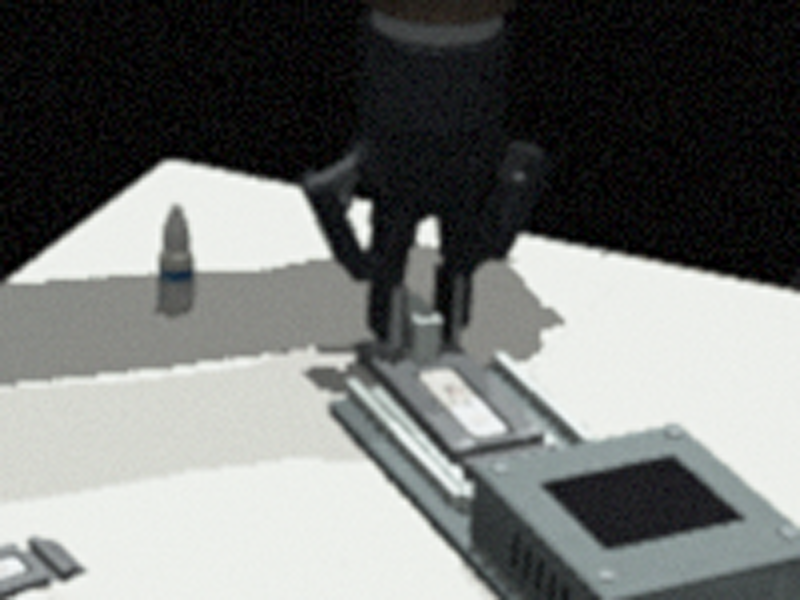

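View pics/t9.png

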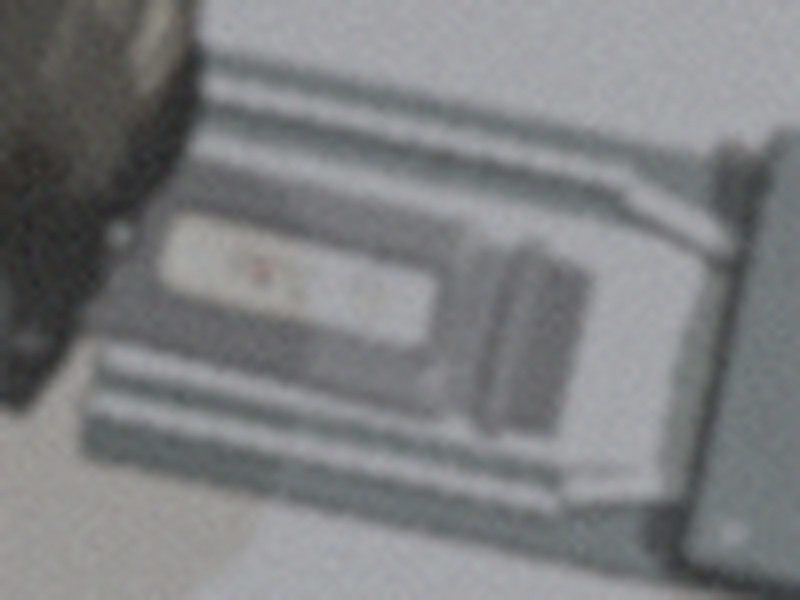

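Run:
```python
from h import *
t=cam("top")
def d(p,q,z,nm):
    f=lambda p:onz(t,(265+(p[0]+.5)/8-.5,140+(p[1]+.5)/8-.5),z)[:2]
    v=f(q)-f(p);print(nm,f(p).round(4),f(q).round(4),np.degrees(np.arctan2(v[1],v[0])).round(2))
d((205,85),(625,175),.02,"lipU");d((90,403),(560,497),.02,"lipL");d((85,460),(690,580),.012,"bedL")
d((175,213),(437,270),.022,"casU");d((165,290),(430,345),.022,"casL");d((100,335),(450,412),.022,"plL")
d((590,270),(555,437),.012,"lead");d((572,353),(705,380),.014,"mid")
```

```text
lipU [ 0.5906 -0.2152] [ 0.5702 -0.3224] -100.76
lipL [ 0.5085 -0.1883] [ 0.4875 -0.3075] -99.99
bedL [ 0.4952 -0.1867] [ 0.4682 -0.3414] -99.9
casU [ 0.5571 -0.2086] [ 0.5442 -0.2751] -100.95
casL [ 0.5374 -0.2066] [ 0.525  -0.2738] -100.4
plL [ 0.5255 -0.1905] [ 0.5081 -0.2792] -101.09
lead [ 0.5473 -0.3143] [ 0.504  -0.3063] 169.43
mid [ 0.5254 -0.3101] [ 0.5193 -0.3441] -100.15
```

```bash
python3 -m handwheel '[[1,0,0,0,0],[1,0,0,0,0],[1,0,0,0,0],[1,0,0,0,0]]' 40; python3 -m handwheel '[[1,0,0,0,0]]'; python3 -m handwheel '[[1,-0.001,-0.005,0,0],[1,-0.002,-0.01,0,0],[1,-0.003,-0.015,0,0],[1,-0.004,-0.02,0,0],[1,-0.004,-0.02,0,0]]'
```

```text
time: 6.65
ee_pos: [0.5541, -0.1852, 0.0291]
tcp_rot: [180.0, 0.1, -13.0]
wrist_force: [-0.5, -0.2, 1.7]
opening: 0.0132
time: 6.75
ee_pos: [0.5541, -0.1852, 0.0291]
tcp_rot: [180.0, 0.1, -13.0]
wrist_force: [0.6, 1.0, 0.0]
opening: 0.0128
time: 7.25
ee_pos: [0.5499, -0.2063, 0.0291]
tcp_rot: [179.9, 0.1, -13.1]
wrist_force: [-0.8, -0.4, 1.3]
opening: 0.013
```

```bash
python3 -m handwheel '[[1,-0.001,-0.004,0,0],[1,-0.0015,-0.008,0,0],[1,-0.002,-0.012,0,0],[1,-0.003,-0.016,0,0],[1,-0.003,-0.016,0,0]]'
python3 - <<'E'
from h import *
t=cam("top");crop(t,265,140,365,215,8,"pics/t10.png");o=get_obs();print(o["ee_pos"],o["wrist_force"],o["torque"])
E
python3 -m handwheel '[[1,-0.001,-0.004,0,0],[1,-0.0015,-0.008,0,0],[1,-0.0015,-0.008,0,0]]'
```

```text
time: 7.75
ee_pos: [0.5467, -0.223, 0.0291]
tcp_rot: [179.9, 0.1, -13.1]
wrist_force: [-0.6, -0.1, 1.2]
opening: 0.0131
[ 0.54671653 -0.22288361  0.02911764] [-1.12342407 -1.05985418  0.88748   ] [-0.20076401  0.01650845 -0.04890767]
time: 8.1
ee_pos: [0.5456, -0.2315, 0.0292]
tcp_rot: [179.9, 0.1, -13.1]
wrist_force: [3.4, -1.9, -0.5]
opening: 0.0125
```

View pics/t10.png

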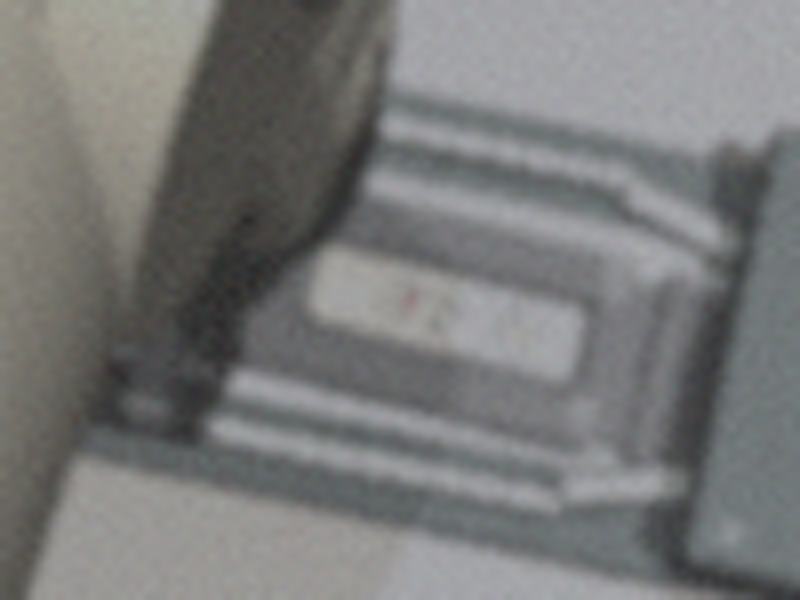

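```bash
python3 -m handwheel '[[1,0.0005,0,0,0.5],[1,0.001,0,0,1],[1,0.001,0,0,1]]';python3 -m handwheel '[[1,0,0,0,0]]'; python3 -m handwheel '[[1,-0.0005,-0.003,0,0],[1,-0.001,-0.006,0,0],[1,-0.001,-0.006,0,0]]'
```

```text
time: 8.4
ee_pos: [0.5463, -0.2316, 0.0291]
tcp_rot: [179.8, 0.1, -12.1]
wrist_force: [-1.0, -0.8, 1.8]
opening: 0.0131
time: 8.5
ee_pos: [0.5462, -0.2317, 0.0291]
tcp_rot: [179.8, 0.1, -12.1]
wrist_force: [1.1, -0.1, 0.8]
opening: 0.0129
time: 8.8
ee_pos: [0.5452, -0.238, 0.0291]
tcp_rot: [179.8, 0.1, -12.1]
wrist_force: [0.7, -0.4, 1.3]
opening: 0.0129
```

```bash
for i in 1 2; do :; done; python3 -m handwheel '[[1,-0.0005,-0.003,0,0],[1,-0.001,-0.006,0,0],[1,-0.001,-0.006,0,0]]'; python3 -m handwheel '[[1,-0.0005,-0.003,0,0],[1,-0.001,-0.006,0,0],[1,-0.001,-0.006,0,0]]'; python3 -m handwheel '[[1,-0.0005,-0.002,0,0],[1,-0.001,-0.004,0,0],[1,-0.001,-0.004,0,0]]'
```

```text
time: 9.1
ee_pos: [0.5441, -0.2446, 0.0291]
tcp_rot: [179.8, 0.1, -12.1]
wrist_force: [-0.9, -1.2, 1.3]
opening: 0.0132
time: 9.4
ee_pos: [0.543, -0.2511, 0.0291]
tcp_rot: [179.8, 0.1, -12.2]
wrist_force: [-0.7, -2.2, 1.0]
opening: 0.0133
time: 9.7
ee_pos: [0.5419, -0.2554, 0.0291]
tcp_rot: [179.8, 0.1, -12.2]
wrist_force: [0.5, -0.2, 0.8]
opening: 0.013
```

```bash
python3 -m handwheel '[[1,-0.0005,-0.002,0,0],[1,-0.001,-0.004,0,0],[1,-0.001,-0.004,0,0]]'; python3 -m handwheel '[[1,-0.0005,-0.002,0,0],[1,-0.001,-0.004,0,0],[1,-0.001,-0.004,0,0]]'; python3 -m handwheel '[[1,-0.0005,-0.002,0,0],[1,-0.0005,-0.002,0,0]]'; python3 -m handwheel '[[1,-0.0005,-0.002,0,0],[1,-0.0005,-0.002,0,0]]'
```

```text
time: 10.0
ee_pos: [0.5408, -0.2597, 0.0291]
tcp_rot: [179.8, 0.1, -12.2]
wrist_force: [-0.4, -0.9, 0.9]
opening: 0.0132
time: 10.3
ee_pos: [0.5397, -0.2641, 0.0291]
tcp_rot: [179.7, 0.1, -12.2]
wrist_force: [0.3, 0.4, 1.1]
opening: 0.0131
time: 10.5
ee_pos: [0.5392, -0.2664, 0.0292]
tcp_rot: [179.7, 0.1, -12.2]
wrist_force: [-0.2, 0.6, 0.1]
opening: 0.0128
time: 10.7
ee_pos: [0.5386, -0.2686, 0.0291]
tcp_rot: [179.7, 0.1, -12.2]
wrist_force: [-0.2, -0.4, 0.7]
opening: 0.0129
```

```bash
python3 -m handwheel '[[1,-0.0004,-0.002,0,0],[1,-0.0004,-0.002,0,0]]'; python3 -m handwheel '[[1,-0.0004,-0.002,0,0],[1,-0.0004,-0.002,0,0]]'; python3 -m handwheel '[[1,-0.0004,-0.002,0,0],[1,-0.0004,-0.002,0,0]]'
```

```text
time: 10.9
ee_pos: [0.5381, -0.2708, 0.0292]
tcp_rot: [179.7, 0.1, -12.2]
wrist_force: [0.3, 0.9, 0.3]
opening: 0.0132
time: 11.1
ee_pos: [0.5377, -0.2731, 0.0292]
tcp_rot: [179.7, 0.1, -12.2]
wrist_force: [0.6, 0.8, 0.8]
opening: 0.0131
time: 11.3
ee_pos: [0.5372, -0.2754, 0.0292]
tcp_rot: [179.7, 0.1, -12.3]
wrist_force: [-0.5, -0.5, 0.8]
opening: 0.0131
```

```bash
python3 -m handwheel '[[1,-0.0004,-0.002,0,0],[1,-0.0004,-0.002,0,0]]'; python3 -m handwheel '[[1,-0.0004,-0.002,0,0],[1,-0.0004,-0.002,0,0]]'; python3 -m handwheel '[[1,-0.0004,-0.002,0,0],[1,-0.0004,-0.002,0,0]]'
```

```text
time: 11.5
ee_pos: [0.5367, -0.2776, 0.0291]
tcp_rot: [179.7, 0.1, -12.3]
wrist_force: [0.3, 1.3, 0.3]
opening: 0.0129
time: 11.7
ee_pos: [0.5363, -0.2797, 0.0291]
tcp_rot: [179.7, 0.1, -12.3]
wrist_force: [0.9, 2.4, 1.3]
opening: 0.0134
time: 11.9
ee_pos: [0.5359, -0.2818, 0.0291]
tcp_rot: [179.7, 0.1, -12.3]
wrist_force: [1.0, 1.6, 0.4]
opening: 0.0128
```

```bash
python3 -m handwheel '[[1,-0.0003,-0.0015,0,0],[1,-0.0003,-0.0015,0,0]]'; python3 -m handwheel '[[1,-0.0003,-0.0015,0,0],[1,-0.0003,-0.0015,0,0]]'; python3 -m handwheel '[[1,-0.0003,-0.0015,0,0],[1,-0.0003,-0.0015,0,0]]'
```

```text
time: 12.1
ee_pos: [0.5356, -0.2834, 0.0291]
tcp_rot: [179.7, 0.1, -12.3]
wrist_force: [0.9, 2.4, 0.5]
opening: 0.013
time: 12.3
ee_pos: [0.5352, -0.2851, 0.0291]
tcp_rot: [179.7, 0.1, -12.3]
wrist_force: [1.3, 2.4, 1.3]
opening: 0.013
time: 12.5
ee_pos: [0.5349, -0.2867, 0.0291]
tcp_rot: [179.7, 0.1, -12.3]
wrist_force: [0.8, 2.2, 1.3]
opening: 0.0133
```

```bash
python3 -m handwheel '[[1,-0.0003,-0.0015,0,0],[1,-0.0003,-0.0015,0,0]]'; python3 -m handwheel '[[1,-0.0003,-0.0015,0,0],[1,-0.0003,-0.0015,0,0]]'
```

```text
time: 12.7
ee_pos: [0.5346, -0.2884, 0.0291]
tcp_rot: [179.7, 0.1, -12.3]
wrist_force: [0.5, 3.1, 0.7]
opening: 0.013
time: 12.9
ee_pos: [0.5342, -0.2902, 0.0291]
tcp_rot: [179.7, 0.1, -12.3]
wrist_force: [0.0, 1.5, 0.3]
opening: 0.0127
```

```bash
python3 -m handwheel '[[1,-0.0003,-0.0015,0,0],[1,-0.0003,-0.0015,0,0]]'; python3 -m handwheel '[[1,-0.0003,-0.0015,0,0],[1,-0.0003,-0.0015,0,0]]'; python3 -m handwheel '[[1,-0.0003,-0.0015,0,0],[1,-0.0003,-0.0015,0,0]]'
```

```text
time: 13.1
ee_pos: [0.5338, -0.2921, 0.0291]
tcp_rot: [179.6, 0.1, -12.3]
wrist_force: [0.1, 2.4, 0.7]
opening: 0.0131
time: 13.3
ee_pos: [0.5335, -0.2938, 0.0291]
tcp_rot: [179.6, 0.1, -12.3]
wrist_force: [1.0, 2.3, 0.4]
opening: 0.0126
time: 13.5
ee_pos: [0.5332, -0.2953, 0.0291]
tcp_rot: [179.6, 0.1, -12.3]
wrist_force: [-0.4, 3.0, 1.5]
opening: 0.0133
```

```bash
python3 -m handwheel '[[1,-0.0003,-0.0015,0,0],[1,-0.0003,-0.0015,0,0]]'; python3 -m handwheel '[[1,-0.0003,-0.0015,0,0],[1,-0.0003,-0.0015,0,0]]'
```

```text
time: 13.7
ee_pos: [0.5329, -0.2966, 0.0291]
tcp_rot: [179.7, 0.1, -12.3]
wrist_force: [1.0, 5.7, 1.2]
opening: 0.0131
time: 13.9
ee_pos: [0.5326, -0.2977, 0.0291]
tcp_rot: [179.7, 0.1, -12.3]
wrist_force: [0.5, 4.7, 1.7]
opening: 0.013
```

```bash
python3 -m handwheel '[[1,-0.0002,-0.0012,0,0],[1,-0.0002,-0.0012,0,0]]'; python3 -m handwheel '[[1,-0.0002,-0.0012,0,0],[1,-0.0002,-0.0012,0,0]]'
```

```text
time: 14.1
ee_pos: [0.5325, -0.2985, 0.0291]
tcp_rot: [179.8, 0.1, -12.3]
wrist_force: [0.1, 4.9, 0.9]
opening: 0.0131
time: 14.3
ee_pos: [0.5323, -0.2991, 0.0291]
tcp_rot: [179.8, 0.1, -12.2]
wrist_force: [0.4, 6.7, 2.1]
opening: 0.0133
```

```bash
python3 -m handwheel '[[1,-0.0002,-0.0012,0,0],[1,-0.0002,-0.0012,0,0]]'; python3 -m handwheel '[[1,-0.0002,-0.0012,0,0],[1,-0.0002,-0.0012,0,0]]'
```

```text
time: 14.5
ee_pos: [0.5322, -0.2996, 0.0291]
tcp_rot: [179.9, 0.1, -12.2]
wrist_force: [0.2, 7.8, 2.6]
opening: 0.013
time: 14.7
ee_pos: [0.532, -0.3, 0.0291]
tcp_rot: [180.0, 0.2, -12.2]
wrist_force: [0.1, 9.1, 2.5]
opening: 0.013
```

```bash
python3 -m handwheel '[[1,-0.0002,-0.0012,0,0],[1,-0.0002,-0.0012,0,0]]'; python3 -m handwheel '[[1,-0.0002,-0.0012,0,0],[1,-0.0002,-0.0012,0,0]]'
```

```text
time: 14.9
ee_pos: [0.5319, -0.3003, 0.0291]
tcp_rot: [-179.9, 0.2, -12.1]
wrist_force: [0.6, 8.9, 2.1]
opening: 0.0131
time: 15.1
ee_pos: [0.5318, -0.3005, 0.0292]
tcp_rot: [-179.8, 0.2, -12.1]
wrist_force: [1.3, 10.3, 2.0]
opening: 0.013
```

```bash
python3 -m handwheel '[[1,-0.0003,-0.0015,0,0],[1,-0.0003,-0.0015,0,0]]'; python3 -m handwheel '[[1,-0.0003,-0.0015,0,0],[1,-0.0003,-0.0015,0,0]]'
```

```text
time: 15.3
ee_pos: [0.5317, -0.3006, 0.0292]
tcp_rot: [-179.7, 0.2, -12.0]
wrist_force: [0.9, 11.8, 3.4]
opening: 0.0131
time: 15.5
ee_pos: [0.5316, -0.3006, 0.0293]
tcp_rot: [-179.5, 0.2, -12.0]
wrist_force: [0.8, 11.5, 4.4]
opening: 0.0131
```

```bash
python3 -m handwheel '[[1,0.0002,0.001,0,0],[1,0.0002,0.001,0,0]]'; python3 -m handwheel '[[1,0.0002,0.001,0,0],[1,0.0002,0.001,0,0]]';python3 -m handwheel '[[1,0.0002,0.001,0,0],[1,0.0002,0.001,0,0]]'
```

```text
time: 15.7
ee_pos: [0.5318, -0.299, 0.0293]
tcp_rot: [-179.5, 0.3, -11.9]
wrist_force: [0.8, 6.6, 2.8]
opening: 0.0128
time: 15.9
ee_pos: [0.532, -0.2981, 0.0294]
tcp_rot: [-179.5, 0.3, -11.9]
wrist_force: [-0.3, 4.3, 1.5]
opening: 0.0135
time: 16.1
ee_pos: [0.5319, -0.2978, 0.0293]
tcp_rot: [-179.6, 0.3, -12.0]
wrist_force: [-0.7, -2.6, -0.1]
opening: 0.013
```

```bash
python3 -m handwheel '[[1,0.0002,0.001,0,0],[1,0.0002,0.001,0,0]]'; python3 -m handwheel '[[1,0.0002,0.001,0,0],[1,0.0002,0.001,0,0]]'
```

```text
time: 16.3
ee_pos: [0.532, -0.2978, 0.0293]
tcp_rot: [-179.7, 0.3, -12.0]
wrist_force: [-0.7, -5.2, -0.8]
opening: 0.0131
time: 16.5
ee_pos: [0.532, -0.2978, 0.0292]
tcp_rot: [-179.8, 0.2, -12.0]
wrist_force: [-0.6, -6.3, -1.4]
opening: 0.0132
```

```bash
python3 -m handwheel '[[1,0,-0.0003,0,0],[1,0,-0.0003,0,0]]'; python3 -m handwheel '[[0.6,0,0,0,0],[0.6,0,0,0,0],[0.6,0,0,0,0],[0.6,0,0,0,0]]'; python3 -m handwheel '[[0.6,0,0,0.01,0],[0.6,0,0,0.03,0],[0.6,0,0,0.06,0],[0.6,0,0,0.09,0],[0.6,0,0,0.12,0]]'
```

```text
time: 16.7
ee_pos: [0.532, -0.298, 0.0292]
tcp_rot: [-179.8, 0.3, -12.0]
wrist_force: [-0.9, 0.1, 0.1]
opening: 0.013
time: 17.1
ee_pos: [0.532, -0.2979, 0.0292]
tcp_rot: [-179.8, 0.3, -12.0]
wrist_force: [-0.0, 0.2, -1.2]
opening: 0.0339
time: 17.6
ee_pos: [0.5319, -0.2978, 0.1512]
tcp_rot: [-179.8, 0.2, -12.0]
wrist_force: [0.6, -0.6, -0.3]
opening: 0.0345
```

```bash
python3 -m handwheel '[[0.6,0.02,0.05,0.02,0],[0.6,0.02,0.09,0.03,0],[0.6,0.02,0.13,0.03,0],[0.6,0.02,0.16,0.03,0],[0.6,0.02,0.16,0.03,0]]';python3 - <<'E'
from h import *
s=cam("scene","pics/s11f.png");crop(s,240,130,440,280,4,"pics/s11.png");t=cam("top","pics/t11f.png");crop(t,250,130,410,250,5,"pics/t11.png")
z=.048;a=np.radians(-100.9);u=np.array([np.cos(a),np.sin(a)]);O=np.array([.5118,-.392]);print(get_obs()["wrist_force"])
E
```

```text
time: 18.1
ee_pos: [0.5521, -0.1346, 0.1826]
tcp_rot: [-179.8, 0.1, -11.8]
wrist_force: [0.7, -1.3, 0.8]
opening: 0.0345
[-0.21556252 -0.53006964 -0.09208395]
```

View pics/s11.png

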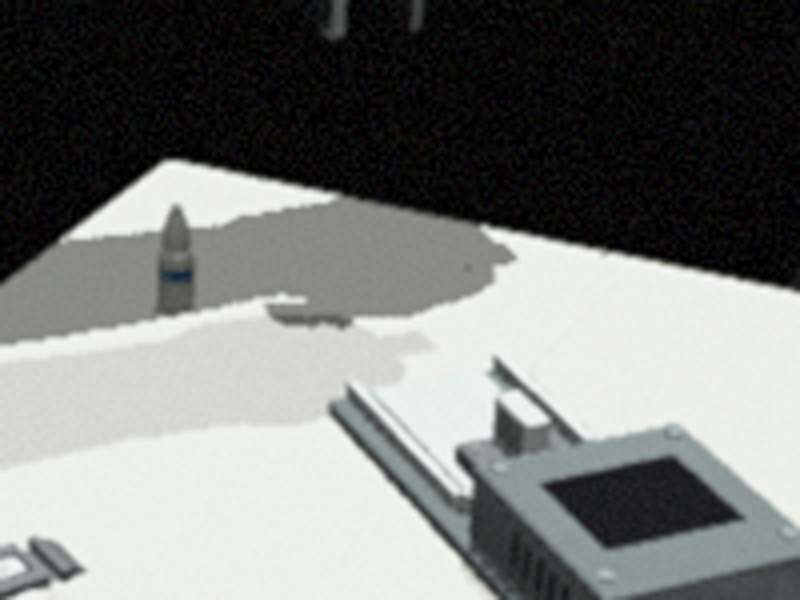

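View pics/t11f.png

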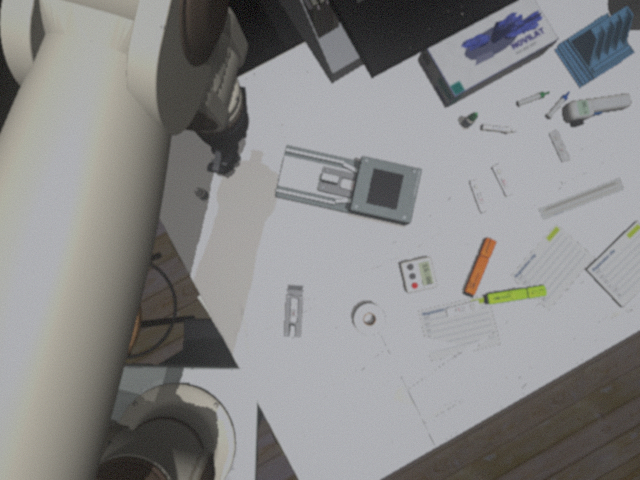

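Run:
```python
from h import *
t=cam("top")
crop(t,300,150,380,210,10,"pics/t12.png")
```

```text
(no output)
```

View pics/t12.png

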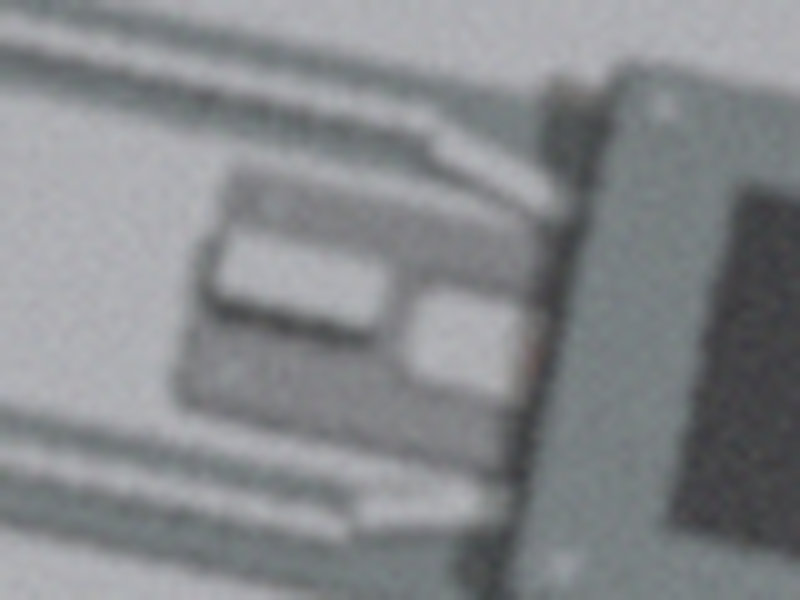

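Run:
```python
from h import *
t=cam("top")
a=np.radians(-100.9);u=np.array([np.cos(a),np.sin(a)]);O=np.array([.5118,-.392])
P=onz(t,(300+300.5/10-.5,150+282.5/10-.5),.048);print(P,(P[:2]-O)@u)
from workcell import job_done
job_done()
```

```text
[ 0.53038762 -0.29551332  0.048     ] -0.0982607718166695
the job is handed in; nothing more can be done
```

I handed the job in at about 18 s of robot time, with the carrier pushed in under the head and held there by the catch. I can't read the catch or the stop directly, so the lock is judged from what I felt, and no verdict was reported.

- **Placing:** I gripped the carrier by its handle block and laid it flat on the open bed, bevelled end towards the tunnel. It was aligned with the tunnel to about 1° in the top picture. I let go so it could settle, then gripped it again at 40 N.
- **Lead-in rails:** The nose touched one side with 3.4 N of sideways force. I turned it 1° and moved it over 1 mm, and the force went away.
- **Pushing in:** Sliding force stayed at 2 to 3 N, then rose over the last 5 mm or so until the carrier met the solid end. The highest push I read was about 12 N.
- **Lock check:** Pulling back, the carrier returned about 2.8 mm and then held without moving against 6.3 N. The task's figures suggest about 2 mm, and I put the rest down to give in the arm and grip. I saw no clear drop in force as the catch fell, so the pull test is my evidence that it locked.
- **After letting go:** The gripper is open and clear of everything. The last top picture puts the handle at reader x of about -98 mm, inside the allowed range. The finger position gave about -96 mm, which agrees within the camera's accuracy.
- **Other items:** The timer, dropper bottle and label roll look unmoved in the pictures; I did not measure them.

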